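Push the ring tray round the stands into its display frame

ROBOT

A 6-joint arm with a two-finger parallel gripper is mounted at the origin on the work surface. World frame = base frame: x ahead of the robot, y to its left, z up, the work surface at z = 0. Lengths are in m, angles in degrees, forces in N, time in s.
With the tool pointing down it reaches from about 0.375 to 0.75 m from the base axis. Payload 9 kg.
Tool frame: the origin (TCP) lies where the fingers leave the gripper's body, on its centre line; the fingertips stand 73 mm ahead of it and the grasp point (between the pads) lies 54 mm ahead of it (robot.tip_reach is the distance from the TCP to the fingertips, in m); z points along the fingers, y is the direction in which the jaws open and shut (so a half turn about z gives the same grasp; the last joint's range is limited). The gripper opens to 85 mm and grips with 20 to 120 N. Pads are 22 mm wide; open, the fingers measure 114 mm over their backs; the gripper's body (76 mm by 85 mm) begins 54 mm behind the grasp point. The pads swing forward as they close: fully open they stand 13 mm farther back than shut.
Start: joints at [60.865, 5.964, 5.575, 89.605, 0, 77.527], TCP at [0.172, 0.575, 0.304] pointing down, gripper open.
Joint ranges: [-171.21, 171.21], [-48.23, 106.86], [-62.78, 66.21], [-105.2, 120.99], [-86.42, 89.51], [-180, 180]. Speed limits (degrees/s): [127.2, 127.2, 147.25, 180, 180, 180].

INTERFACE

Orientations are given as [roll, pitch, yaw] about the fixed x, y, z axes, in that order (R = Rz(yaw) Ry(pitch) Rx(roll)).
In Python, from plant import robot gives the robot as it stands. Calls block until the motion is done:
- robot.move_pose(position, orientation): joint-space move of the TCP to a pose.
- robot.line_to(position, vel=0.15, rotation=None, guard=None): straight line of the TCP; rotation=None keeps the orientation; vel is the mean speed in m/s. With guard (N) it stops when the force on the tool has changed by that much, and returns True; else False.
- robot.goto_joints(angles): joint-space move.
- robot.set_gripper(opening): finger opening in m; the grip force is fixed at half the most; returns when the fingers have stopped.
- robot.pause(seconds).
- robot.ik(position, orientation): joint angles nearest the present ones, or None.
- robot.observe(): the state.
- robot.grab_frame(name): name is "side" or "top"; returns the picture (480x640x3 uint8, blue, green, red); there is no depth.
- robot.get_calibration(name): a dict with "vertical_fov" (degrees; the focal length in pixels is half the picture's height over the tangent of half this angle, whatever the lens; pixels are square), "cx", "cy" (the principal point, pixels), "k1" (the pictures are not rectified: a ray, as slopes to the right and down, at radius r is drawn at 1 + k1 r^2 times it, then the intrinsics apply), "rvec" (rotation vector, rad) and "tvec" (3), from world to camera coordinates, as OpenCV has them. Camera axes: x right, y down, z forward; pixel columns grow to the right and rows downward; lengths in m; the calibration is good to about 2 mm. A picture is of the moment at which its call begins. get_calibration takes no time and is no camera call.
A pose or a line that the arm cannot do raises robot.IKError and nothing moves.
- robot.job_done(): hands the job in, once; it reports no verdict.
The state is a dict: "time": time; "q": joint angles; "qvel": joint speeds; "joint_torque": joint torques, N m; "tool_pos": TCP position; "tcp_rot": TCP orientation; "ft_force": force on the tool from outside, world axes, zero at the start; "torque": the same for the moment, N m; "gripper_width": finger opening in m.
Only numpy, scipy, OpenCV 4.12 (cv2) and the standard library are available. Lean on these libraries where they do the work, as an engineer would, in place of code of your own. Each camera call takes 0.05 s, during which the arm holds its last target.

TASK

Push the small ring tray across the stall table, flat on the cloth and never lifted, through the lane between the three jewellery stands into the open end of the wooden frame, without tray or robot touching any of the stands. Slide it fully home against the black buffer of the stop in the frame, hold it pressed there lightly for about a second (feel for it: no harder than about 10 N on the stop), then let go and leave it there. Leave everything else on the table alone.

Things in the scene. Friction and masses are not known exactly. Their poses are not given: they have to be found in the camera images.
- tray: the loose ring tray to push: dark leather, open top, 92 mm (its x) x 120 mm (its y) x 26 mm high, 6 mm walls, flat outer faces, rings inside; 0.35 to 0.65 kg, slides at about 1.5 to 6 N. On the robot's right, turned up to 0.3 rad. Origin: centre of its underside, z up; its ends are alike, either may go in first.
- frame: fixed brown wooden frame, no floor, mouth to the robot's right (its -y), turned up to 0.1 rad; the tray slides in along its +y. Rails 22 mm high, inner faces at x = +-49 mm, y = -50 to 70 mm, flaring to x = +-70 mm at y = -93 mm; back board behind y = 70 mm. The lane between the stands, 150 mm wide, is its y axis extended to -y. Origin: on the mid-line at table height.
- stop: fixed rigid stop: light wood bar across the frame, 97 x 14 x 24 mm, its place along the rails varies; before it, on two brass screws, a rigid black buffer (70 wide, 21 high), screwed out by an unmeasured 6 to 26 mm from bar face to buffer face: find it by feel. Origin: middle of the bar's face to the tray, at table height; y as the frame's. Tray home: its end on the buffer, 20 to 65 mm of it out of the straight rails.
- stand_roll: fixed stand: 70 mm round dark leather foot, 8 mm thick, with three ring rolls, 38 mm high in all with the rings; must not be touched. The three stands line the lane, one on its near side, two on its far side; which is where varies. Origin: centre of its foot at table height.
- stand_slab: fixed stand: round slice of tree trunk, 71 mm across, 26 mm high, a pendant lying on it; must not be touched. The three stands line the lane, one on its near side, two on its far side; which is where varies. Origin: centre of its foot at table height.
- stand_cone: fixed stand: 66 mm round dark wood foot, 10 mm thick, with a wooden ring cone, 44 mm high in all; must not be touched. The three stands line the lane, one on its near side, two on its far side; which is where varies. Origin: centre of its foot at table height.
- giftbox: loose small gift box 60 x 60 x 36 mm; bystander, leave alone. Origin: at its underside.
- bangle: loose brass bangle lying flat, 68 mm across, 10 mm high; bystander, leave alone. Origin: at its underside.
- polish: loose jar of polish, 40 mm across, 55 mm high; bystander, leave alone. Origin: at its underside.
- brush: loose wooden brush lying, 150 mm long; bystander, leave alone. Origin: at its underside, handle along its -x.
- loupe: loose steel loupe standing, 32 mm across, 28 mm high; bystander, leave alone. Origin: at its underside.
- dish: loose white dish, 80 mm across, 22 mm high; bystander, leave alone. Origin: at its underside.
There are look-alikes about, which are no part of the job. What is shaped like the frame but yellow is not meant.

How it is judged:
By the outcome, as a careful person would: the job done as asked, in the order asked, and still so for the second after the job is handed in, with the robot touching nothing.
It also fails if it takes over 72 s, if anything falls off the work surface, if the arm or the gripper's body presses on something with over 40 N, if the wrist force passes 120 N, or if a joint passes its speed limit or range.

## Working session

There is one attempt and no reset: what is moved stays moved. The work goes in short steps, each a Python script; the robot and the scene stay as the last script left them, time stands still between calls to the robot, and variables do not carry over. Pictures are saved under pics/ and viewed, and the job is handed in when it is done.

```bash
ls; mkdir -p pics
python3 - <<'E'
from plant import robot
import cv2
for n in("top","side"):
    im=robot.grab_frame(n); cv2.imwrite(f"pics/{n}0.png",im); print(n,robot.get_calibration(n))
s=robot.observe(); print(s)
E
```

```text
pics
top {'vertical_fov': 55.514306728997944, 'cx': 319.12799457515666, 'cy': 247.0457748042225, 'k1': 0.007706343729224716, 'rvec': array([ 2.11473541, -2.16140829,  0.17036807]), 'tvec': array([-0.01881258,  0.52824019,  1.24892677])}
side {'vertical_fov': 53.173225310769425, 'cx': 322.7485891694901, 'cy': 240.33584864866685, 'k1': -0.07490282043274131, 'rvec': array([ 0.29122315, -2.62040151,  1.46700197]), 'tvec': array([0.49048658, 0.10573535, 0.93770253])}
{'time': 0.1, 'q': array([6.08665590e+01, 5.99304659e+00, 5.53275472e+00, 8.96058345e+01,
       1.86965095e-04, 7.75252044e+01]), 'qvel': array([ 0.03191203, -0.04507965,  0.0385994 ,  0.10033587, -0.03251956,
       -0.01667791]), 'joint_torque': array([ 6.66995926e-03, -5.58210003e+01,  5.04718387e+01,  1.32267026e-02,
       -2.71723566e-04,  8.49710403e-06]), 'tool_pos': array([0.17189995, 0.57462472, 0.30323393]), 'tcp_rot': array([-1.79935475e+02, -1.44665177e-02,  1.63341346e+02]), 'ft_force': array([-0.07800629, -0.28789545, -0.11227506]), 'torque': array([-0.05489503,  0.02877976, -0.00247443]), 'gripper_width': 0.08537156020769474}
```

View pics/top0.png

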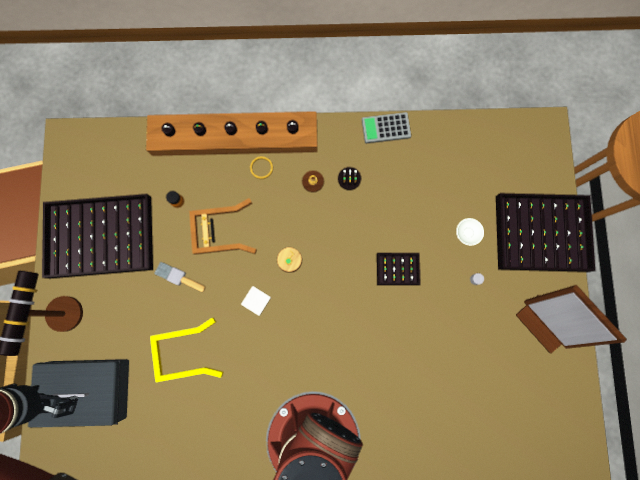

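View pics/side0.png

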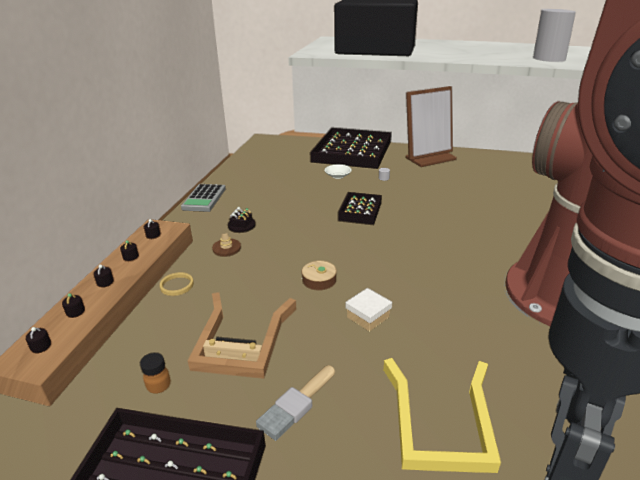

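```bash
cat > h.py <<'E'
import numpy as np, cv2
from plant import robot
def cal(n):
    c=robot.get_calibration(n); f=240/np.tan(np.radians(c["vertical_fov"]/2))
    K=np.array([[f,0,c["cx"]],[0,f,c["cy"]],[0,0,1]]); d=np.array([c["k1"],0,0,0,0.])
    return K,d,np.array(c["rvec"]),np.array(c["tvec"])
def cast(n,px,z):
    K,d,rv,t=cal(n); R=cv2.Rodrigues(rv)[0]
    u=cv2.undistortPoints(np.float64(px).reshape(-1,1,2),K,d).reshape(-1,2)
    D=np.c_[u,np.ones(len(u))]@R; C=-R.T@t
    return (C+D*((z-C[2])/D[:,2])[:,None])[:,:2]
def proj(n,P):
    K,d,rv,t=cal(n); return cv2.projectPoints(np.float64(P).reshape(-1,1,3),rv,t,K,d)[0].reshape(-1,2)
E
python3 - <<'E'
from h import *
im=cv2.imread("pics/top0.png")
print("cam",-cv2.Rodrigues(cal("top")[2])[0].T@cal("top")[3])
c=im[150:310,170:490]; cv2.imwrite("pics/crop0.png",cv2.resize(c,None,fx=2.5,fy=2.5,interpolation=cv2.INTER_CUBIC))
s=cv2.imread("pics/side0.png")[190:400,140:400]; cv2.imwrite("pics/crops0.png",cv2.resize(s,None,fx=2.8,fy=2.8,interpolation=cv2.INTER_CUBIC))
hsv=cv2.cvtColor(im,cv2.COLOR_BGR2HSV)
for p in [(398,255),(380,270),(230,250),(208,230),(213,230),(340,300),(289,250),(312,172)]: print(p,hsv[p[1],p[0]])
E
```

```text
cam [ 0.32277681 -0.0285948   1.31689299]
(398, 255) [167  79  29]
(380, 270) [172  78  49]
(230, 250) [ 19 135 128]
(208, 230) [ 17 144 122]
(213, 230) [23 81 41]
(340, 300) [ 21 117 166]
(289, 250) [ 23 123 244]
(312, 172) [ 11 176 103]
```

View pics/crop0.png

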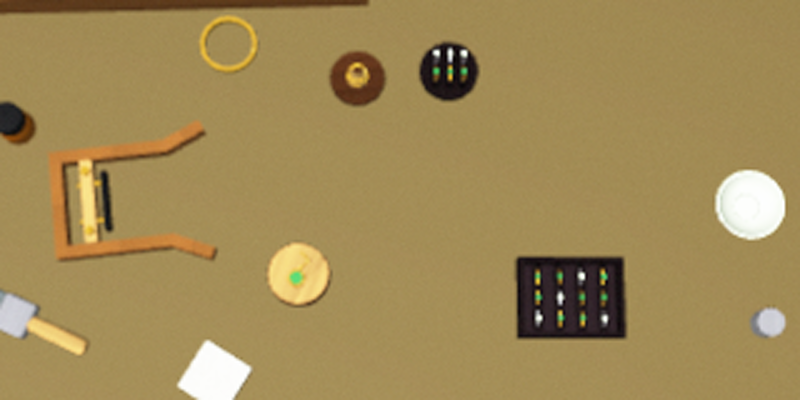

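View pics/crops0.png

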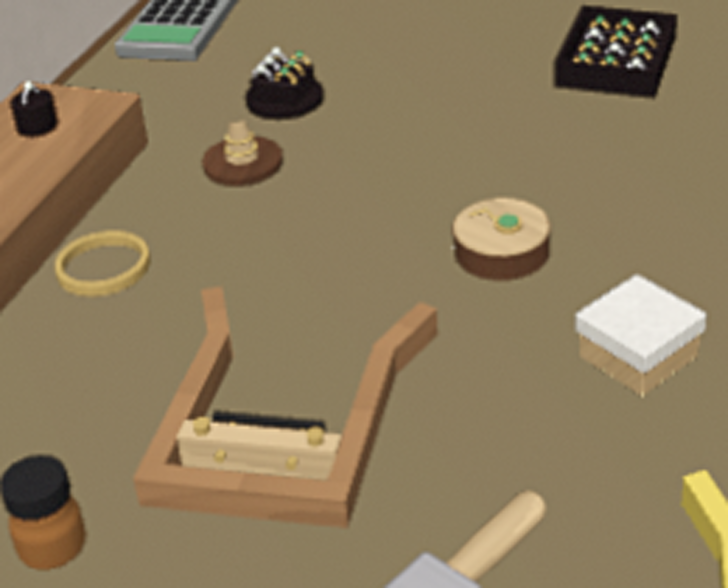

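```bash
cat >> h.py <<'E'
def blobs(mask,amin=40):
    n,l,s,c=cv2.connectedComponentsWithStats(mask.astype(np.uint8)); return [(i,*s[i],*c[i].round(1)) for i in range(1,n) if s[i][4]>amin],l
def tray(n="top",im=None,roi=(150,330,300,480)):
    if im is None: im=robot.grab_frame(n)
    b=cv2.GaussianBlur(cv2.resize(im,None,fx=4,fy=4,interpolation=cv2.INTER_CUBIC),(0,0),2)
    return b
E
python3 - <<'E'
from h import *
im=cv2.imread("pics/top0.png")
hsv=cv2.cvtColor(im,cv2.COLOR_BGR2HSV).astype(int); H,S,V=hsv[...,0],hsv[...,1],hsv[...,2]
print(robot.tip_reach)
# tray
m=np.zeros(V.shape,bool); m[240:300,365:435]=V[240:300,365:435]<100
m=cv2.morphologyEx(m.astype(np.uint8),cv2.MORPH_CLOSE,np.ones((9,9)))
c=max(cv2.findContours(m,0,1)[0],key=cv2.contourArea); r=cv2.minAreaRect(c); print("tray rect",r)
box=cv2.boxPoints(r); print(cast("top",box,0.026).round(4).tolist()); 
# stands + frame
m=(H<19)&(S>140); m[:, 300:]&=False; m[:190]=0; m[270:]=0
bl,l=blobs(m); print(bl)
for nm,(x,y),z in [("cone",(312.5,181.2),0.005),("roll",(349.3,178.8),0.005),("slab",(289.3,259.7),0.026),("gift",(256,300),.036),("jarTop",(174,198),.05),("bangle",(261,167),.005)]:
    print(nm,cast("top",[(x,y)],z).round(3))
# frame edges via column profiles: rails cols 198..238
for x in range(198,258,4):
    col=[(y,int(H[y,x]),int(S[y,x]),int(V[y,x])) for y in range(196,260)]
    mm=[y for y,h,s,v in col if s>138 and h<20]
    print(x,mm)
E
```

```text
0.0726
tray rect ((397.5, 268.5), (31.0, 43.0), 90.0)
[[0.5095, -0.1926], [0.5068, -0.3154], [0.4183, -0.3104], [0.4209, -0.1889]]
[(1, np.int32(0), np.int32(190), np.int32(41), np.int32(74), np.int32(2642), np.float64(18.2), np.float64(223.6)), (2, np.int32(170), np.int32(195), np.int32(14), np.int32(13), np.int32(83), np.float64(178.3), np.float64(202.3)), (3, np.int32(189), np.int32(198), np.int32(68), np.int32(56), np.int32(1037), np.float64(216.4), np.float64(228.7)), (51, np.int32(0), np.int32(262), np.int32(34), np.int32(8), np.int32(128), np.float64(20.4), np.float64(266.7))]
cone [[ 0.733 -0.015]]
roll [[ 0.738 -0.125]]
slab [[0.496 0.056]]
gift [[0.383 0.149]]
jarTop [[0.678 0.382]]
bangle [[0.781 0.139]]
198 [210, 211, 212, 213, 214, 215, 246, 247, 248, 249, 250, 251, 252, 253]
202 [209, 210, 211, 212, 213, 247, 248, 249, 250, 251, 252, 253]
206 [209, 210, 211, 212, 213, 214, 218, 247, 248, 249, 250, 251, 252]
210 [208, 209, 210, 211, 212, 213, 214, 246, 247, 248, 249, 250, 251, 252]
214 [208, 209, 210, 211, 212, 213, 214, 246, 247, 248, 249, 250, 251]
218 [207, 208, 209, 210, 211, 212, 213, 245, 246, 247, 248, 249, 250, 251]
222 [207, 208, 209, 210, 211, 212, 213, 245, 246, 247, 248, 249, 250]
226 [207, 208, 209, 210, 211, 212, 244, 245, 246, 247, 248, 249, 250]
230 [206, 207, 208, 209, 210, 211, 212, 244, 245, 246, 247, 248, 249]
234 [205, 206, 207, 208, 209, 210, 211, 212, 244, 245, 246, 247, 248, 249]
238 [203, 204, 205, 206, 207, 208, 209, 210, 211, 243, 244, 245, 246, 247, 248, 249]
242 [201, 202, 203, 204, 205, 206, 207, 208, 209, 244, 245, 246, 247, 248, 249, 250]
246 [199, 200, 201, 202, 203, 204, 205, 206, 245, 246, 247, 248, 249, 250, 251]
250 [199, 200, 201, 202, 203, 204, 247, 248, 249, 250, 251, 252]
254 [248, 249, 250, 251, 252, 253]
```

Run:
```python
from h import *
im=cv2.imread("pics/top0.png")
A=cv2.cvtColor(im,cv2.COLOR_BGR2LAB).astype(float)[...,1]
cols=np.arange(201,234)
def edges(y0,y1):
    up=[];dn=[]
    for x in cols:
        p=A[y0:y1,x]; hi=np.percentile(p,90); lo=min(p[:3].mean(),p[-3:].mean()); t=(hi+lo)/2
        i=np.where(p>t)[0]; a,b=i[0],i[-1]
        up.append((x,y0+a-(p[a]-t)/(p[a]-p[a-1]))); dn.append((x,y0+b+(p[b]-t)/(p[b]-p[b+1])))
    return np.array(up),np.array(dn)
def fit(px,z):
    w=cast("top",px,z); 
    for _ in range(3):
        k=np.polyfit(w[:,1],w[:,0],1); r=np.abs(w[:,0]-np.polyval(k,w[:,1])); w=w[r<max(.0015,np.median(r)*2)]
    return k,r.std()
fu,fd=edges(200,222); nu,nd=edges(238,260)
for nm,e,z in [("far outer top",fu,.022),("far inner bottom",fd,0),("near inner top",nu,.022),("near outer bottom",nd,0)]:
    k,s=fit(e,z); print(nm,"yaw",-np.arctan(k[0]),"x@y=.2",np.polyval(k,.2),"x@.25",np.polyval(k,.25),s)
# stop bar, buffer, corners
print("stop bar front~, buffer, back board, rail bends, mouth tips")
for p,z in [((208.5,230),.024),((214.5,230),.021),((190,232),.022),((236.5,210.5),.0),((240,244),.022),((251,201),.022),((256,252.5),.022)]: print(p,cast("top",[p],z).round(4))
# tray edges by V
V=cv2.cvtColor(im,cv2.COLOR_BGR2GRAY).astype(float)
def cross(p,t): 
    i=np.where(p<t)[0]; a,b=i[0],i[-1]
    return a-(t-p[a])/(p[a-1]-p[a]), b+(t-p[b])/(p[b+1]-p[b])
v=[(x,*(245+np.array(cross(V[245:292,x],70)))) for x in range(381,416)]
h=[(y,*(368+np.array(cross(V[y,368:428],70)))) for y in range(256,282)]
v=np.array(v);h=np.array(h)
print(np.polyfit(v[:,0],v[:,1],1),np.polyfit(v[:,0],v[:,2],1),np.polyfit(h[:,0],h[:,1],1),np.polyfit(h[:,0],h[:,2],1))
def line(n1,z):
    w=cast("top",n1,z); return w.mean(0).round(4), np.polyfit(w[:,1],w[:,0],1).round(4)
print("far edge(top? camera inside x)",line(v[:,[0,1]],.026),"near edge z0",line(v[:,[0,2]],.026))
print("left end",cast("top",h[:,[1,0]],.0).mean(0),"right end",cast("top",h[:,[2,0]],.026).mean(0), cast("top",h[:,[1,0]],.026).mean(0))
```

```text
far outer top yaw 0.09188278824993393 x@y=.2 0.6606731226974697 x@.25 0.6560660108831952 0.0001317226121416355
far inner bottom yaw 0.08835260874488984 x@y=.2 0.6488714303198541 x@.25 0.6444422689316148 0.0002601682765556031
near inner top yaw 0.08751086693179154 x@y=.2 0.5480299009609666 x@.25 0.5436431537677242 0.0002521026971323695
near outer bottom yaw 0.0935788636930727 x@y=.2 0.5356729328830008 x@.25 0.5309802838464924 0.00014963779750872306
stop bar front~, buffer, back board, rail bends, mouth tips
(208.5, 230) [[0.5875 0.2881]]
(214.5, 230) [[0.5878 0.2715]]
(190, 232) [[0.5832 0.3419]]
(236.5, 210.5) [[0.6495 0.212 ]]
(240, 244) [[0.5448 0.1972]]
(251, 201) [[0.6716 0.1658]]
(256, 252.5) [[0.5191 0.1512]]
[5.09477482e-03 2.50509954e+02] [7.02470625e-04 2.84401431e+02] [1.48812432e-02 3.72411609e+02] [3.66860915e-02 4.09343711e+02]
far edge(top? camera inside x) (array([ 0.5094, -0.2555]), array([0.0271, 0.5164])) near edge z0 (array([ 0.4176, -0.251 ]), array([0.0223, 0.4232]))
left end [ 0.46784585 -0.19519884] right end [ 0.46233487 -0.31345649] [ 0.46498169 -0.1919095 ]
```

```bash
cat >> h.py <<'E'
a=0.0905; u=np.array([np.cos(a),np.sin(a)]); v=np.array([-np.sin(a),np.cos(a)])
AX=np.array([.5983,.2])   # point on lane axis; frame coords: q=(p-AX)@u lateral, (p-AX)@v along
def W(l,s,z): return np.r_[AX+l*u+s*v,z]
def F(p): p=np.array(p)[:2]-AX; return np.array([p@u,p@v])
Z=.0775; D=np.degrees(a)
E
python3 - <<'E'
from h import *
c=F([.4635,-.2535]); print("tray in frame coords",c)
R1=[180,0,D-180]; R2=[180,0,D+90]
robot.set_gripper(.065)
robot.move_pose(W(c[0]-.092,c[1],.2),R1)
robot.line_to(W(c[0]-.092,c[1],Z),.12)
s=robot.observe(); print(s["time"],s["q"].round(1),s["tool_pos"],s["ft_force"].round(2),s["gripper_width"])
cv2.imwrite("pics/side1.png",robot.grab_frame("side")[100:300,280:460].repeat(4,0).repeat(4,1)[:600,:720])
for l,sg in [(c[0]+.1,c[1]),(0,-.55),(0,-.15)]: print(robot.ik(W(l,sg,Z),R2))
E
```

```text
tray in frame coords [-0.1752341  -0.43946137]
4.6583 [-51.7 -15.2 -38.3  66.8  -0.  -56.9] [ 0.37221575 -0.26222362  0.0782478 ] [ 0.31 -0.13 -0.  ] 0.06468556467315183
[-35.65580233  13.20752571 -10.27127498  66.52119931   0.
  49.15892962]
[-38.36997204  33.70133638  15.3801591   71.67882272   0.
  46.44475991]
[ -7.45759251  13.22060215 -10.25627193  66.52312591   0.
  77.35713944]
```

View pics/side1.png

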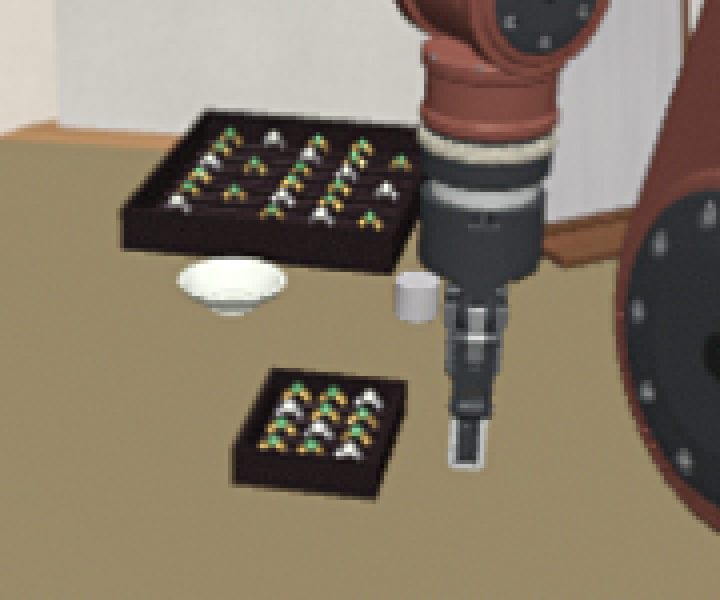

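Run:
```python
from h import *
c=F([.3722,-.2622])
for z in (0,.005,.01,.015,.02): print(z,proj("side",[W(c[0],c[1]+.04,z)]))
```

```text
0 [[395.62788611 221.49402789]]
0.005 [[395.75630077 219.74272088]]
0.01 [[395.88512102 217.9838964 ]]
0.015 [[396.01434771 216.2175168 ]]
0.02 [[396.14398163 214.44354429]]
```

Run:
```python
from h import *
c=F([.4635,-.2535]); Z=.0735
robot.line_to(W(c[0]-.092,c[1],Z),.1)
f0=robot.observe()["ft_force"]
g=robot.line_to(W(c[0]-.03,c[1],Z),.03,guard=1.2); s=robot.observe(); print("contact",g,F(s["tool_pos"])-c,s["ft_force"]-f0,s["time"])
robot.line_to(W(-.068,c[1],Z),.06)
s=robot.observe(); print(F(s["tool_pos"]),s["ft_force"]-f0,s["time"])
im=robot.grab_frame("top"); cv2.imwrite("pics/top2.png",im)
cv2.imwrite("pics/top2c.png",cv2.resize(im[150:330,250:490],None,fx=3,fy=3)); cv2.imwrite("pics/side2.png",robot.grab_frame("side"))
```

```text
contact True [-0.06055706  0.00023544] [-0.05941724  0.37276111  0.72633123] 6.0917
[-0.06806362 -0.43946755] [-1.75577425  0.42627075 -1.10213652] 9.05
```

View pics/top2c.png

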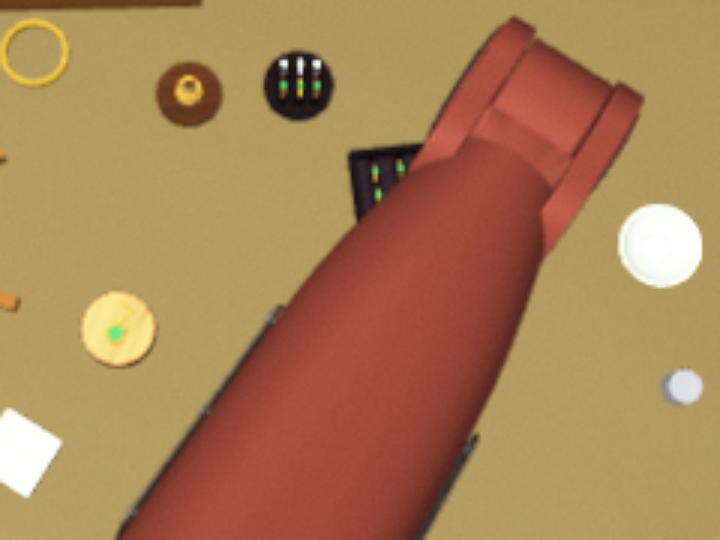

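View pics/side2.png

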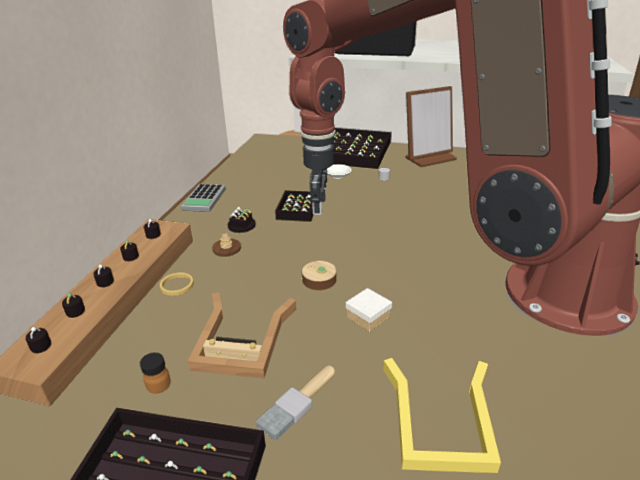

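Run:
```python
from h import *
Z=.0735
robot.line_to(W(-.105,-.4395,Z),.08)
robot.line_to(W(-.125,-.4395,.16),.15)
robot.move_pose(W(-.02,-.56,.16),[180,0,D+90])
s=robot.observe(); print(s["time"],s["ft_force"],s["tool_pos"])
im=robot.grab_frame("top"); cv2.imwrite("pics/top3.png",im)
cv2.imwrite("pics/top3c.png",cv2.resize(im[150:330,290:490],None,fx=3,fy=3))
```

```text
11.8833 [-0.42565717 -0.16629687  0.33571648] [ 0.62875938 -0.35917339  0.15943564]
```

View pics/top3c.png

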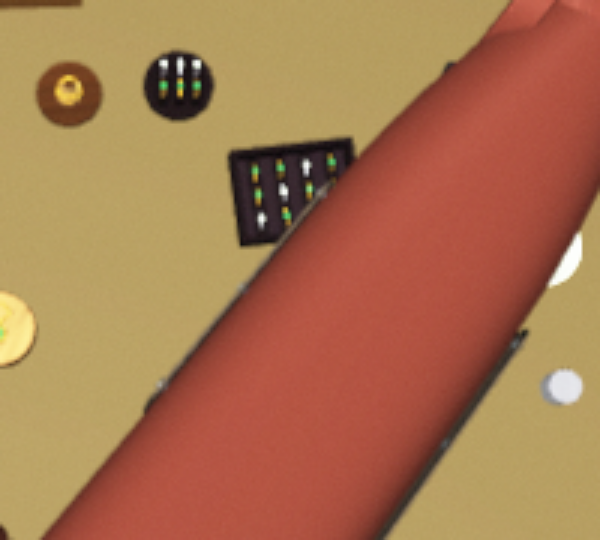

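Run:
```python
from h import *
im=cv2.imread("pics/top3.png"); V=cv2.cvtColor(im,cv2.COLOR_BGR2GRAY).astype(float); t=70
pt=[];pl=[]
for x in range(371,403):
    p=V[188:210,x]; i=np.where(p<t)[0][0]; pt.append((x,188+i-(t-p[i])/(p[i-1]-p[i])))
for y in range(205,228):
    p=V[y,358:390]; i=np.where(p<t)[0][0]; pl.append((358+i-(t-p[i])/(p[i-1]-p[i]),y))
w=cast("top",pt,.026); f=np.array([F(p) for p in w]); k=np.polyfit(f[:,1],f[:,0],1); print("far edge lateral",f[:,0].mean(),"at s",f[:,1].mean(),"slope",k)
w=cast("top",pl,.026); f=np.array([F(p) for p in w]); k=np.polyfit(f[:,0],f[:,1],1); print("left end s",f[:,1].mean(),"slope",k)
w=cast("top",[(408,197.3)],.026); print(F(w[0]))
```

```text
far edge lateral 0.03390691599242594 at s -0.4347711675696244 slope [-0.00303254  0.03258845]
left end s -0.37281821141176646 slope [ 1.37340255e-04 -3.72816331e-01]
[ 0.02836212 -0.49721822]
```

Run:
```python
from h import *
Z=.0735
robot.move_pose(W(-.11,-.436,.14),[180,0,D-180])
robot.line_to(W(-.10,-.436,Z),.12)
robot.line_to(W(-.0655,-.436,Z),.06)
robot.line_to(W(-.0555,-.436,Z),.03)
s=robot.observe(); print(F(s["tool_pos"]),s["tool_pos"],s["ft_force"])
robot.line_to(W(-.09,-.436,Z),.08)
robot.line_to(W(-.11,-.436,.15),.15)
robot.set_gripper(.05)
robot.move_pose(W(0,-.56,.16),[180,0,D+90])
s=robot.observe(); print(s["time"],s["gripper_width"])
im=robot.grab_frame("top"); cv2.imwrite("pics/top4.png",im)
cv2.imwrite("pics/top4c.png",cv2.resize(im[150:330,290:490],None,fx=3,fy=3))
V=cv2.cvtColor(im,cv2.COLOR_BGR2GRAY).astype(float); t=70
pt=[];pl=[]
for x in range(371,400):
    p=V[180:210,x]; i=np.where(p<t)[0][0]; pt.append((x,180+i-(t-p[i])/(p[i-1]-p[i])))
for y in range(202,220):
    p=V[y,358:390]; i=np.where(p<t)[0][0]; pl.append((358+i-(t-p[i])/(p[i-1]-p[i]),y))
f=np.array([F(p) for p in cast("top",pt,.026)]); k=np.polyfit(f[:,1],f[:,0],1); print("far edge lateral",f[:,0].mean(),"at s",f[:,1].mean(),"slope",k)
f=np.array([F(p) for p in cast("top",pl,.0)]); k=np.polyfit(f[:,0],f[:,1],1); print("left end s",f[:,1].mean(),"slope",k)
```

```text
[-0.05566332 -0.43601527] [ 0.58227002 -0.23926161  0.07348483] [-2.8041567  -0.08926904  2.14494713]
18.1583 0.05029258012061632
far edge lateral 0.04622357904989927 at s -0.432030445338486 slope [-0.00221613  0.04526614]
left end s -0.37623448575335766 slope [ 0.00225013 -0.37625417]
```

View pics/top4c.png

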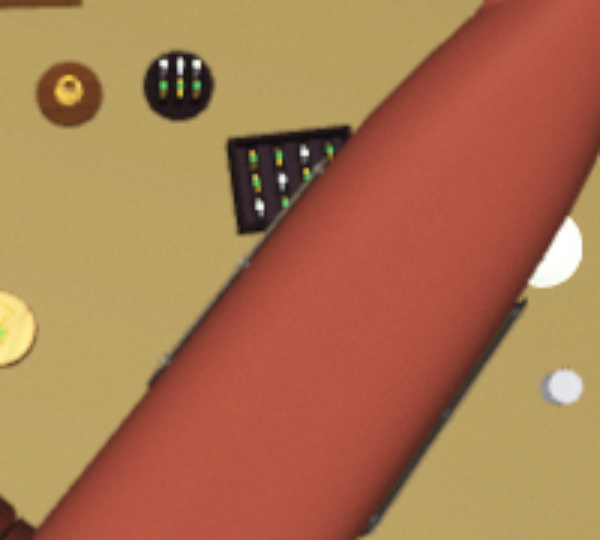

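Run:
```python
from h import *
Z=.0745
robot.line_to(W(0,-.56,Z),.12)
f0=robot.observe()["ft_force"]; 
print(robot.line_to(W(0,-.47,Z),.04,guard=8)); s=robot.observe(); print(F(s["tool_pos"]),s["ft_force"]-f0)
print(robot.line_to(W(0,-.20,Z),.07,guard=10)); s=robot.observe(); print(F(s["tool_pos"]),s["ft_force"]-f0,s["time"])
im=robot.grab_frame("top"); cv2.imwrite("pics/top5.png",im)
cv2.imwrite("pics/top5c.png",cv2.resize(im[150:330,170:410],None,fx=3,fy=3)); 
im=robot.grab_frame("side"); cv2.imwrite("pics/side5c.png",cv2.resize(im[180:400,140:400],None,fx=2.7,fy=2.7))
```

```text
False
[ 4.06748730e-05 -4.70110482e-01] [ 0.03578238 -2.12927079  0.26132012]
False
[ 8.95947174e-06 -2.00060089e-01] [-0.44285422 -4.85317442  1.91712111] 25.4833
```

View pics/top5c.png

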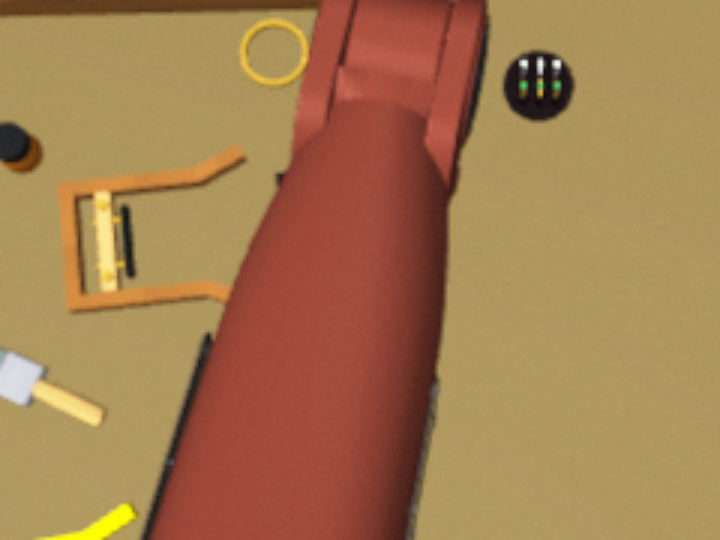

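View pics/side5c.png

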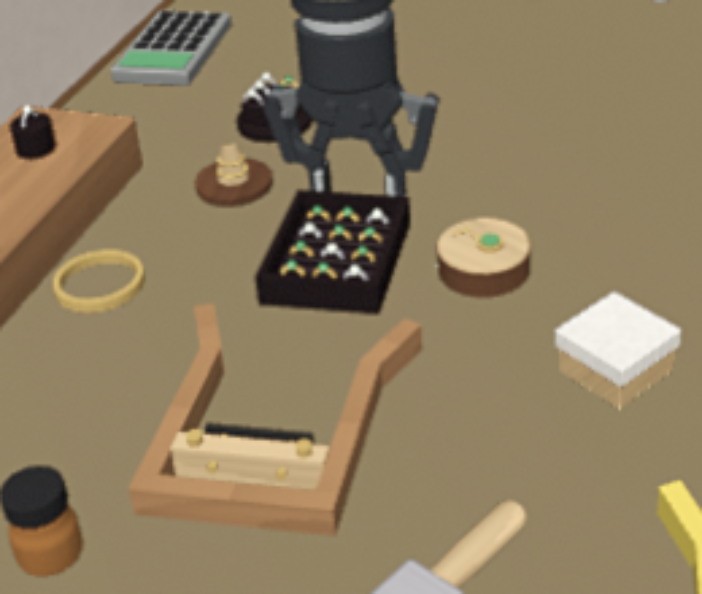

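Run:
```python
from h import *
g=lambda x,y:(140+x/2.7,180+y/2.7)
for p,z in [((260,302),0),((379,309),0),((264,274),.026),((386,283),.026),((300,191),.026),((409,198),.026),((221,372),0),((364,362),.022),((205,427),.021),((312,436),.021),((172,442),.024),((326,450),.024)]: print(p,z,F(cast("side",[g(*p)],z)[0]).round(4))
```

```text
(260, 302) 0 [ 0.0466 -0.0729]
(379, 309) 0 [-0.0434 -0.0756]
(264, 274) 0.026 [ 0.0407 -0.0733]
(386, 283) 0.026 [-0.0506 -0.0735]
(300, 191) 0.026 [ 0.0442 -0.1863]
(409, 198) 0.026 [-0.0453 -0.1865]
(221, 372) 0 [0.0506 0.0075]
(364, 362) 0.022 [-0.053   0.0098]
(205, 427) 0.021 [0.0337 0.0836]
(312, 436) 0.021 [-0.036   0.0826]
(172, 442) 0.024 [0.0485 0.1025]
(326, 450) 0.024 [-0.0488  0.0966]
```

Run:
```python
from h import *
Z=.0745
print(robot.line_to(W(0,-.088,Z),.035,guard=7)); 
for i in range(3):
    robot.pause(.1); s=robot.observe(); print(F(s["tool_pos"]),s["ft_force"],s["ft_force"][:2]@v,s["time"])
im=robot.grab_frame("side"); cv2.imwrite("pics/side6c.png",cv2.resize(im[180:400,140:400],None,fx=2.7,fy=2.7))
```

```text
False
[-8.45176185e-05 -8.81237310e-02] [ 0.65064122 -5.14209364  3.28388916] -5.179853174337884 29.0333
[-8.14335544e-05 -8.81119480e-02] [ 0.11037446 -5.78175744  2.97951945] -5.768071834088046 29.1333
[-9.31719495e-05 -8.81083479e-02] [ 0.58905516 -5.13310854  3.16815441] -5.165338913976559 29.2333
```

View pics/side6c.png

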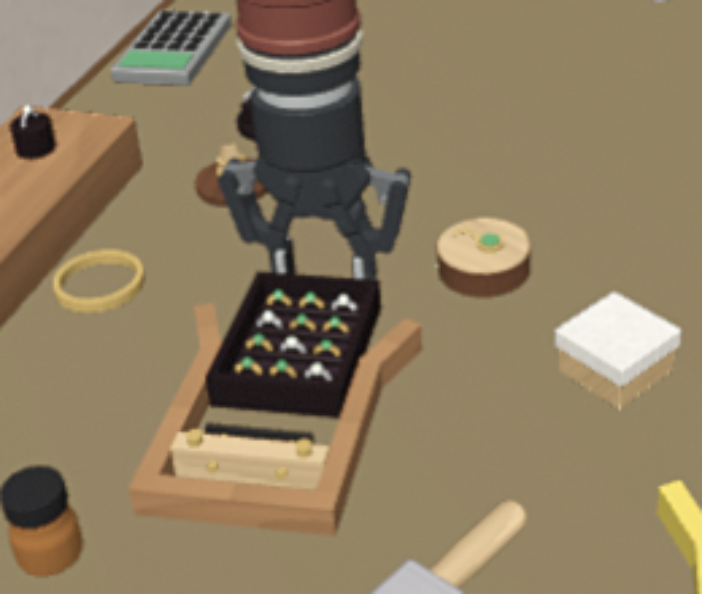

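Run:
```python
from h import *
Z=.0745
for tgt in (-.078,-.068,-.058,-.048,-.038):
    g=robot.line_to(W(0,tgt,Z),.009,guard=3.5)
    s=robot.observe(); print(g,F(s["tool_pos"]).round(5),s["ft_force"].round(2),round(s["ft_force"][:2]@v,2),s["time"])
    if g: break
for i in range(2):
    robot.pause(.05); s=robot.observe(); print(F(s["tool_pos"]).round(5),s["ft_force"].round(2),s["time"])
```

```text
False [-8.00e-05 -7.81e-02] [ 1.97 -5.38  3.36] -5.54 30.5417
False [-0.0001  -0.06812] [ 1.44 -5.92  2.97] -6.03 31.8
False [-0.00011 -0.05811] [ 0.05 -5.28  2.83] -5.27 33.0583
True [-0.00029 -0.05231] [ 0.91 -0.23  0.7 ] -0.31 33.7833
[-0.0004  -0.05232] [-0.57  0.47  0.64] 33.8333
[-0.00043 -0.05242] [ 0.47 -0.26 -0.05] 33.8833
```

Run:
```python
from h import *
im=robot.grab_frame("side"); cv2.imwrite("pics/side7c.png",cv2.resize(im[250:380,180:320],None,fx=5,fy=4.5*1.1,interpolation=cv2.INTER_CUBIC)[:600])
im=robot.grab_frame("top"); cv2.imwrite("pics/top7c.png",cv2.resize(im[180:280,170:290],None,fx=6,fy=6,interpolation=cv2.INTER_CUBIC))
```

```text
(no output)
```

View pics/side7c.png

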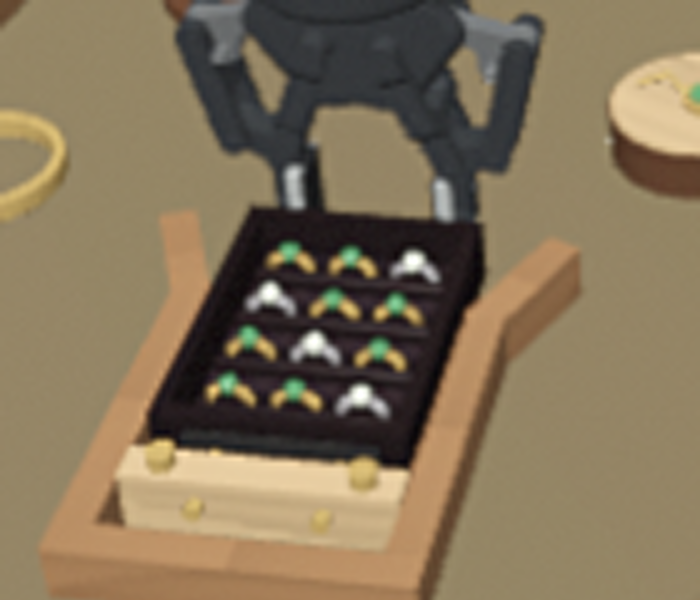

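View pics/top7c.png

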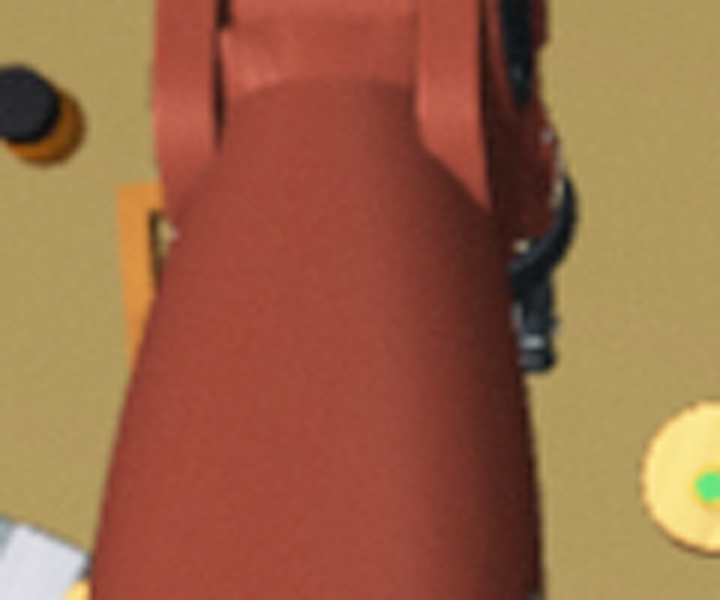

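Run:
```python
from h import *
Z=.0745
def f(): 
    r=[]
    for i in range(3): r.append(-(robot.observe()["ft_force"][:2]@v)); robot.pause(.02)
    return np.mean(r)
s0=F(robot.observe()["tool_pos"])[1]; s=s0
for i in range(20):
    s+=.00025; robot.line_to(W(-.0003,s,Z),.004); k=f()
    print(round((s-s0)*1e3,2),F(robot.observe()["tool_pos"]).round(5)[1],round(k,2))
    if k>7.2: break
print(robot.observe()["time"])
```

```text
0.25 -0.0523 0.42
0.5 -0.05222 1.49
0.75 -0.05214 4.1
1.0 -0.0521 5.3
1.25 -0.05208 6.99
1.5 -0.05204 8.1
35.8833
```

Run:
```python
from h import *
Z=.0745
s0=F(robot.observe()["tool_pos"])[1]
def f(): 
    r=[]
    for i in range(4): r.append(-(robot.observe()["ft_force"][:2]@v)); robot.pause(.02)
    return np.mean(r)
print("before",f(),s0)
s=-.0509  # about last command (-.0524+.0015)
for i in range(6):
    s+=.00012; robot.line_to(W(-.0003,s,Z),.004); k=f(); print(round(s,5),F(robot.observe()["tool_pos"])[1].round(5),round(k,2))
    if k>9.2: break
for i in range(7):
    robot.pause(.2); o=robot.observe(); print(F(o["tool_pos"])[1].round(5),round(-(o["ft_force"][:2]@v),2))
im=robot.grab_frame("side"); cv2.imwrite("pics/side8c.png",cv2.resize(im[270:360,190:300],None,fx=6,fy=6,interpolation=cv2.INTER_CUBIC))
print(o["time"])
```

```text
before 8.232868120739088 -0.0520438969846273
-0.05078 -0.05198 9.57
-0.05199 10.0
-0.052 10.16
-0.052 9.16
-0.05198 9.68
-0.05202 9.58
-0.052 9.35
-0.05199 9.47
37.6667
```

View pics/side8c.png

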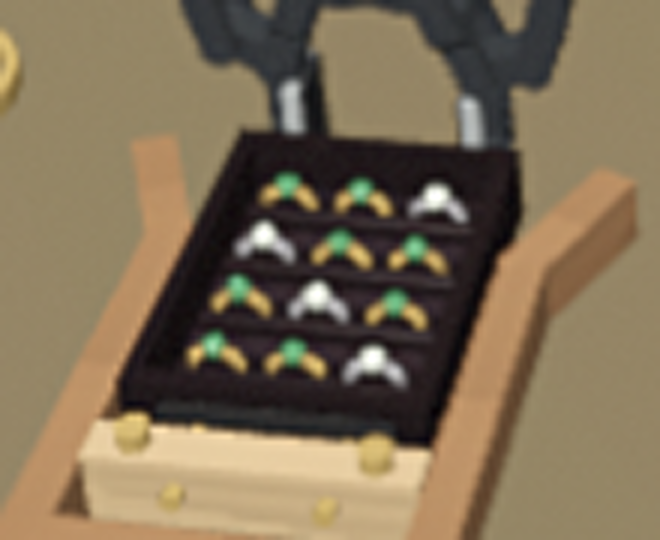

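Run:
```python
from h import *
Z=.0745
robot.line_to(W(0,-.058,Z),.02)
robot.line_to(W(0,-.11,Z),.1)
robot.line_to(W(0,-.13,.2),.15)
robot.move_pose(W(-.1,-.5,.25),[180,0,D+90])
im=robot.grab_frame("side"); cv2.imwrite("pics/side9c.png",cv2.resize(im[190:400,140:400],None,fx=2.8,fy=2.8,interpolation=cv2.INTER_CUBIC))
im=robot.grab_frame("top"); cv2.imwrite("pics/top9.png",im);cv2.imwrite("pics/top9c.png",cv2.resize(im[150:300,170:370],None,fx=4,fy=4,interpolation=cv2.INTER_CUBIC))
print(robot.observe()["time"],robot.observe()["ft_force"])
```

```text
41.4333 [-0.46833198  0.20264441 -0.52175299]
```

View pics/side9c.png

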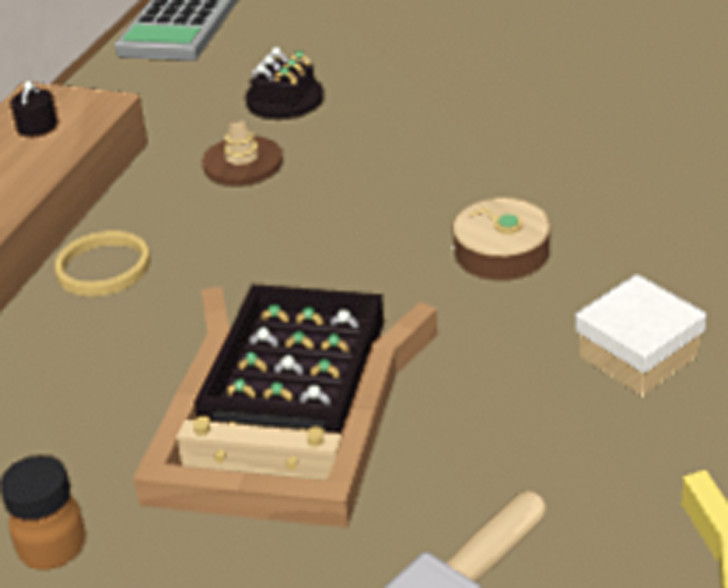

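View pics/top9c.png

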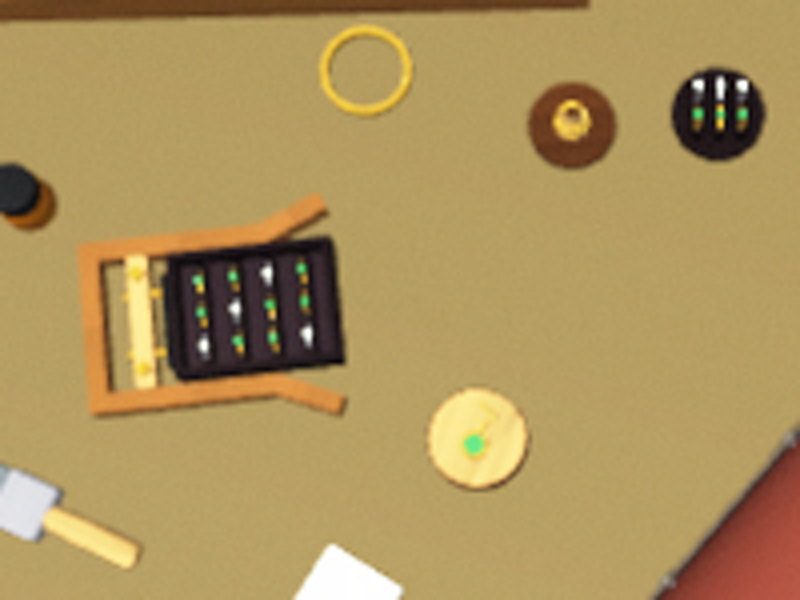

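Run:
```python
from plant import robot
print(robot.job_done()); print(robot.observe()["time"])
```

```text
the job is handed in; nothing more can be done
None
the job is handed in; nothing more can be done
```

The tray is in the brown frame with its end against the black buffer, released, and the job is handed in at about 41 s of the 72 s.

**What I did:** I pushed the tray forward onto the lane axis with both fingertips on its near side. It came up about 12 mm short, so I made a second small push. After that it lay within about 0.3 mm and 0.002 rad of the axis. I then pushed its rear end down the lane and into the frame, and crept the last few centimetres with a force guard.

**Pressing on the stop:**
- The tray slid at about 5.3 N, then stopped dead. The guard stop unloaded the fingers to about 0 N for a moment, so I pressed up again in small steps.
- I then held it for about 1.5 s at 9.2 to 10.2 N at the wrist, with no movement.
- Net of friction, that is about 4 to 5 N on the buffer. This is inferred: only the wrist force is measured. The force at the first touch, before the guard stopped the arm, was not recorded.

**Last checks:** With the arm clear, both cameras show tray and buffer as one dark shape with no visible gap. The stands and nearby loose objects look unmoved. I saw no sign of contact with any stand, and none of my checks disagreed.

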